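# Wind up the loaf press and slide the tin out

### The arm

A 6-joint arm with a two-finger parallel gripper is mounted at the origin on the work surface. World frame = base frame: x ahead of the robot, y to its left, z up, the work surface at z = 0. Lengths are in mm, angles in rad, forces in N, time in s.
With the tool pointing down it reaches from about 350 to 775 mm from the base axis. Payload 7.3 kg.
Tool frame: the origin (TCP) lies midway between the tips of the shut fingers; the grasp point (between the pads) lies 19 mm behind it; z points along the fingers, y is the direction in which the jaws open and shut (so a half turn about z gives the same grasp; the last joint's range is limited). The gripper opens to 92 mm and grips with 3 to 60 N. Pads are 19 mm wide; open, the fingers measure 130 mm over their backs; the gripper's body (75 mm by 190 mm) begins 47 mm behind the grasp point.
Start: joints at [1.021, 0.342, 1.524, -0, 1.275, -0.146], TCP at [206.268, 482.802, 226.741] pointing down, gripper open.
Joint ranges: [-2.53, 2.53], [-0.77, 2.02], [0.04, 2.7], [-1, 4.14], [0.28, 2.66], [-3.11, 3.11]. Speed limits (rad/s): [2.57, 2.57, 3.14, 3.14, 3.14, 3.14].

### API

Orientations are given as [roll, pitch, yaw] about the fixed x, y, z axes, in that order (R = Rz(yaw) Ry(pitch) Rx(roll)).
In Python, from plant import sensors, imaging, ticket gives the robot as it stands. The module is installed in compiled form; this text tells all that it offers.
- The arm moves only by the tool arm_command, never from a script. Its argument "increments" is one flat list of numbers, 5 for each row, row after row: the closure, from 0 (fully open) to 1 (shut), then the shift along the tool's x, y, z in mm, then the turn about the tool's z in degrees. In form: [hand, dx, dy, dz, spin, hand, dx, dy, dz, spin, ...]. A call has 1 to 20 rows; each row is the pose to reach, as a shift and turn from the pose commanded when the call began, along the tool's axes at that moment; what a row does not reach only later rows make up. A row lasts 1/8 s, in which the tool goes at most 62.5 mm and 10.7 degrees, less where a joint would pass 70% of its speed; a pose out of reach is approached as far as the arm can. A call with a gripper value outside its range is refused whole. The fingers move at their own pace and stop on an object; the grip force is fixed at half the most. Time passes only in rows, so rows that repeat a pose let the fingers close. It gives the time, the measured TCP pose, the force and the opening at its end, in the units of the state.
- sensors.get_obs(): the state, without advancing time (a new reading comes with each control period).
- imaging.capture(name): name is "scene" or "top" or "wrist"; returns the picture (420x560x3 uint8, blue, green, red); there is no depth.
- imaging.calibration(name): a dict with "fx", "fy", "cx", "cy" (pixels), "D" ([k1, k2, p1, p2, k3] as OpenCV has them; the pictures are not rectified), "world_to_cam" (4x4, takes a point from world to camera coordinates); the wrist camera has in their place "hand_eye" (4x4, takes a point from camera to tool coordinates, whose origin is the TCP and whose axes are the flange's). Camera axes: x right, y down, z forward; pixel columns grow to the right and rows downward; lengths in mm; the calibration is good to about 2 mm. A picture is of the moment at which its call begins: read the wrist's pose just before it. calibration takes no time and is no camera call.
- ticket.close_job(): hands the job in, once; it reports no verdict.
The state is a dict: "time": time; "joint_positions": joint angles; "dq": joint speeds; "tau": joint torques, N m; "tool_pos": TCP position; "tcp_rot": TCP orientation; "contact_force": force on the tool from outside, world axes, zero at the start; "moment": the same for the moment, N m; "grip_width": finger opening in mm.
Only numpy, scipy, OpenCV 4.12 (cv2) and the standard library are available. Lean on these libraries where they do the work, as an engineer would, in place of code of your own. Each camera call takes 0.05 s, during which the arm holds its last target. There are 200 camera calls.

### The job

The loaf has had its time in the screw press: wind the handwheel up (counter-clockwise) until you feel the screw come up against its top stop, without straining it there. Then use the loop handle to slide the tin along the bed, without lifting it, until it stands against the end stops, clear of the bridge. Leave the screw fully up, and the other things on the ledge where they are.

Things in the scene. Friction and masses are not known exactly. Their poses are not given: they have to be found in the camera images.
- press: fixed steel screw press. Origin: on the vertical screw axis at ledge height; z up. Flat bed 120 mm wide (y), top 20 mm above the ledge, from x = +75 mm to -170 mm. Low rails, tops 30 mm above the ledge, 98 mm apart, along its long sides. Columns 18 mm thick at y = +-94 mm, tops 168 mm above the ledge.
- end_stops (a point): midway between the tops of the two end stops at the bed's -x end (faces 158 mm in front of the screw axis, tops 52 mm above the ledge, each 18 mm wide at press y = +-46 mm, free between them). A tin standing against them has its centre 98 mm in front of the axis.
- bridge_under (a point): centre of the underside of the bridge, a bar 40 (press x) x 220 (y) x 26 mm on the columns with the nut in which the screw climbs; the nut stands 8 mm above its top. The bridge is clamped somewhere 112 to 124 mm above the ledge and stays put.
- collar_top (a point): top centre of the stop collar, a 32 mm disc on the screw above the press plate. Wound fully up it meets the underside of the bridge and the wheel turns no further. From its start the wheel has between 2.3 and 3 turns to go.
- plate_under (a point): centre of the underside of the press plate, 86 x 62 x 10 mm (press x, y, z), fixed to the foot of the screw; it starts inside the tin and keeps the tin from sliding out until it is above the rim.
- wheel: handwheel on top of the screw; climbs 14 mm per turn counter-clockwise seen from above. Origin: on the axis, at the underside of the spokes. Rim 150 mm outside, 122 mm inside diameter, from 2 mm below to 12 mm above the origin. Three flat spokes 12 mm wide, 10 mm high, one along the wheel's own +x, others at 120 and 240 degrees; open windows between. Hub 30 mm in diameter.
- hub_top (a point): top of the wheel's hub, on the axis, 16 mm above the underside of the spokes. At the start the spokes' underside is at least 17 mm above the nut on the bridge. The wheel turns stiffly, about 0.2 N m (some 5 N on a spoke at 40 mm), does not run back by itself and stops dead at the top. More than 40 N on it strains it.
- tin: open loaf tin 120 (x) x 90 (y) x 60 mm high, walls 3 mm, 0.45 to 0.85 kg, standing on the bed between the rails, below the wheel. Origin: centre of its underside; axes nearly parallel to the press's.
- handle_bar (a point): middle of the cross bar of the tin's loop handle (8 mm round wire, 40 mm above the tin's underside, 175 mm to -x of its centre). Two wires at y = +-32 mm join it to the tin's end wall; the opening between them is 56 mm wide and 107 mm long, open from above.
- mug: white stoneware mug, 80 mm across, 92 mm high; origin: centre of its underside
- rolling_pin: wooden rolling pin lying down, roller 230 mm long and 56 mm thick, 400 mm with its handles along its own x; origin under its middle
- sieve: steel sieve bowl, 176 mm across, 65 mm high, with a 125 mm handle along its own +x; origin: centre of its underside
- pot_holder: silicone pot holder, flat square 170 x 170 x 10 mm; origin: centre of its underside
- spoon: wooden spoon lying flat, along its own x; origin under its middle
- jar: closed jar, 72 mm across, 110 mm high; origin: centre of its underside

How it is judged (in metres and radians):
On the way, in this order (a step that is already met when the one before it is completed fails the run):
1. the screw is wound up against its top stop (distance between collar_top and bridge_under below 0.0015 m), for 0.2 s.
2. the tin stands against the end stops (x of tin in the frame of press between -0.106 and -0.09 m and z of tin in the frame of press between 0.016 and 0.026 m and angle between tin's own z axis and vertical below 0.06 rad and angle between the x axis of tin and the x axis of press, either way round below 0.12 rad), for 0.2 s.
At the end, for the whole second after the job is handed in: The screw is still fully up (collar within 3 mm of the underside of the bridge, after first coming within 1.5 mm), the wheel at rest; the tin stands flat on the bed, in line with it within 0.12 rad, its centre 90 to 106 mm in front of the screw axis (against the end stops within 8 mm), at rest (all of step 2 and distance between collar_top and bridge_under below 0.003 m and linear speed of tin below 0.01 m/s and angular speed of wheel below 0.05 rad/s); the robot touches nothing.
It fails at once if the wheel is strained (over 40 N on it) (contact force between wheel and anything else above 40 N).
It fails at once if the tin is lifted more than 15 mm off the bed (z of tin in the frame of press above 0.035 m).
It fails at once if another thing on the ledge is moved by more than 30 mm (distance of any of mug, rolling_pin, sieve, pot_holder, spoon, jar from where it was at the start of the episode above 0.03 m).
It also fails if it takes over 72 s, if anything falls off the work surface, if the arm or the gripper's body presses on something with over 40 N, if the wrist force passes 120 N, or if a joint passes its speed limit or range.

## Working session

There is one attempt and no reset: what is moved stays moved. The work goes in short steps, Python scripts to look and compute and a tool call to move; the robot and the scene stay as the last step left them, time stands still between calls to the robot, and variables do not carry over. Pictures are saved under pics/ and viewed, about 8 in all and at most 12, crops included, and the job is handed in when it is done.

Besides the shell and the picture viewer there is one more tool, called as name(argument=value, ...), one argument or row to a line, values as JSON. arm_command: Moves the arm, as the interface text tells. Its arguments: {"type":"object","properties":{"increments":{"type":"array","items":{"type":"number"}}},"required":["increments"]}

```bash
mkdir -p pics
cat > h.py <<'E'
import numpy as np,cv2
from plant import sensors,imaging,ticket
from scipy.spatial.transform import Rotation as R
def obs(): return sensors.get_obs()
def cam(name,o=None):
    c=imaging.calibration(name);K=np.array([[c['fx'],0,c['cx']],[0,c['fy'],c['cy']],[0,0,1.]]);D=np.array(c['D'],float)
    if name=='wrist':
        T=np.eye(4);T[:3,:3]=R.from_euler('xyz',o['tcp_rot']).as_matrix();T[:3,3]=o['tool_pos']
        W=np.linalg.inv(T@np.array(c['hand_eye']))
    else: W=np.array(c['world_to_cam'])
    return K,D,W
def ray(C,px):
    K,D,W=C;p=cv2.undistortPoints(np.array(px,float).reshape(-1,1,2),K,D).reshape(-1,2)
    d=np.c_[p,np.ones(len(p))]@W[:3,:3];return -W[:3,:3].T@W[:3,3],d
def onz(C,px,z):
    o,d=ray(C,px);return o+d*((z-o[2])/d[:,2])[:,None]
def proj(C,P):
    K,D,W=C;return cv2.projectPoints(np.array(P,float).reshape(-1,1,3),cv2.Rodrigues(W[:3,:3])[0],W[:3,3],K,D)[0].reshape(-1,2)
E
python3 - <<'E'
from h import *
o=obs();print(o)
a=[imaging.capture(n) for n in('scene','top')]
for n,i in zip(('scene','top'),a): cv2.imwrite(f'pics/{n}0.png',i);print(cam(n))
cv2.imwrite('pics/wrist0.png',imaging.capture('wrist'))
for n in('scene','top'): cv2.imwrite(f'pics/{n}0b.png',cv2.resize(cv2.imread(f'pics/{n}0.png'),(800,600)))
E
```

```text
{'time': 0.0, 'joint_positions': array([ 1.02100124e+00,  3.42731688e-01,  1.52500925e+00,  3.73801037e-05,
        1.27543141e+00, -1.46015795e-01]), 'dq': array([ 1.57826161e-03,  5.20704090e-04,  1.68762326e-04, -1.99868847e-05,
        7.61625096e-05,  4.39713279e-05]), 'tau': array([-1.97979352e-03, -4.31248212e+01, -2.44217813e+01,  7.16175302e-02,
        5.61544276e-02, -1.45455815e-04]), 'tool_pos': array([206.02936858, 482.43537953, 226.04303834]), 'tcp_rot': array([-3.14003497e+00, -2.65205802e-04,  2.73780225e+00]), 'contact_force': array([ 0.29856014, -0.31532175,  0.27992461]), 'moment': array([ 0.01144699,  0.02583552, -0.01967844]), 'grip_width': 91.85875131390084}
(array([[451.09944083,   0.        , 277.60519875],
       [  0.        , 451.09944083, 209.91350564],
       [  0.        ,   0.        ,   1.        ]]), array([-0.13680025,  0.        ,  0.        ,  0.        ,  0.        ]), array([[-3.71733183e-01,  9.28081609e-01,  2.18853106e-02,
         1.50205191e+02],
       [ 6.07438260e-01,  2.60995130e-01, -7.50266821e-01,
        -2.61314533e+02],
       [-7.02020798e-01, -2.65605098e-01, -6.60772829e-01,
         1.78571414e+03],
       [ 0.00000000e+00,  0.00000000e+00,  0.00000000e+00,
         1.00000000e+00]]))
(array([[501.32098894,   0.        , 282.02857811],
       [  0.        , 501.32098894, 211.10485708],
       [  0.        ,   0.        ,   1.        ]]), array([0.00232263, 0.        , 0.        , 0.        , 0.        ]), array([[ 2.36193050e-02, -9.99592048e-01,  1.60582166e-02,
         8.04919225e+00],
       [-9.98469589e-01, -2.43901520e-02, -4.96346642e-02,
         5.33135417e+02],
       [ 5.00060780e-02, -1.48613047e-02, -9.98638340e-01,
         1.58124601e+03],
       [ 0.00000000e+00,  0.00000000e+00,  0.00000000e+00,
         1.00000000e+00]]))
```

View pics/scene0b.png

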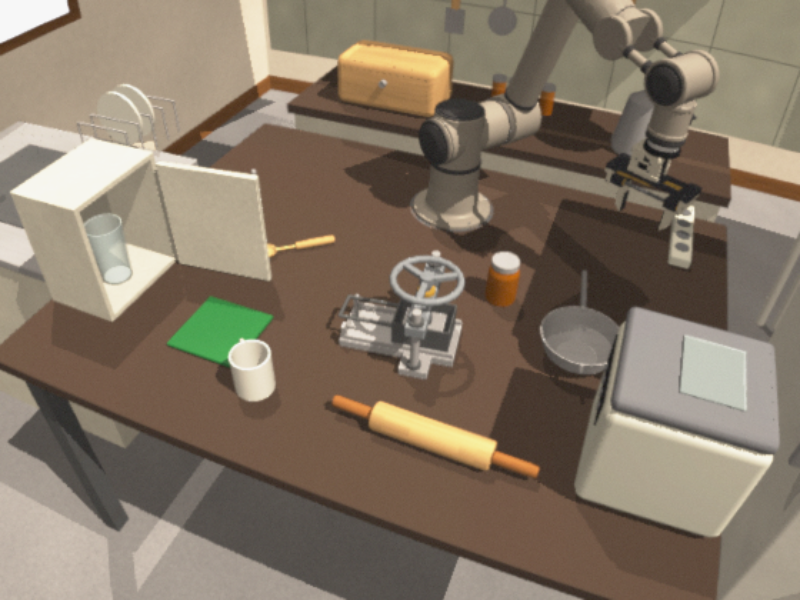

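View pics/top0b.png

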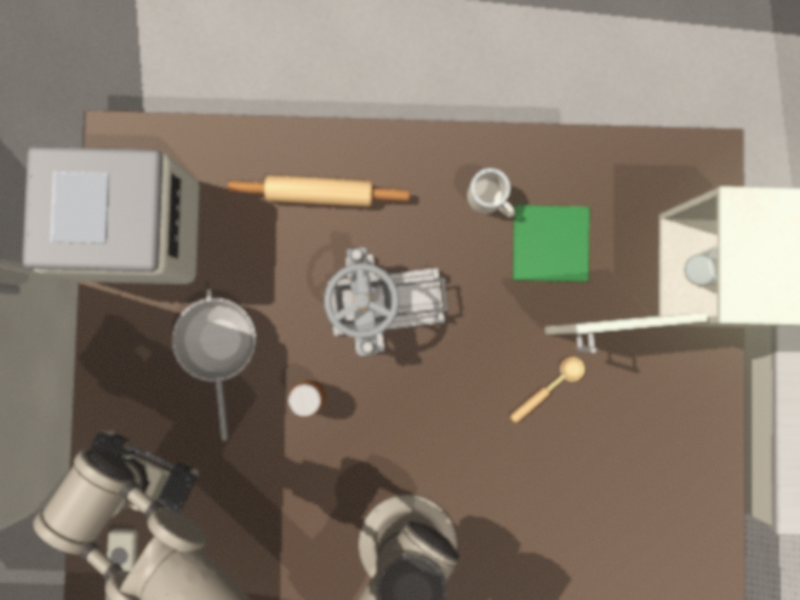

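The scene view shows the press mid-table, its wheel at (428,280) and its handle towards (345,312). In the top view the wheel is at (361,300) and the handle loop at (452,297), pointing to world -y. Next I'll look at it enlarged.

Run:
```python
from h import *
t=cv2.imread('pics/top0.png')[165:255,220:330];s=cv2.imread('pics/scene0.png')[170:270,230:335]
a=cv2.resize(t,None,fx=4,fy=4,interpolation=2);b=cv2.resize(s,None,fx=3.3,fy=3.3,interpolation=2)
c=np.zeros((max(a.shape[0],b.shape[0]),800,3),np.uint8);c[:a.shape[0],:a.shape[1]]=a;c[:b.shape[0],440:440+b.shape[1]]=b
cv2.imwrite('pics/crop1.png',c)
# wheel by ellipse: rough centre at z~185
C=cam('top');print(onz(C,[[361*.7,300*.7]],190),onz(C,[[452*.7,297*.7]],60))
```

```text
[[525.03446118 106.39406098 190.        ]] [[542.95506694 -84.44876503  60.        ]]
```

View pics/crop1.png

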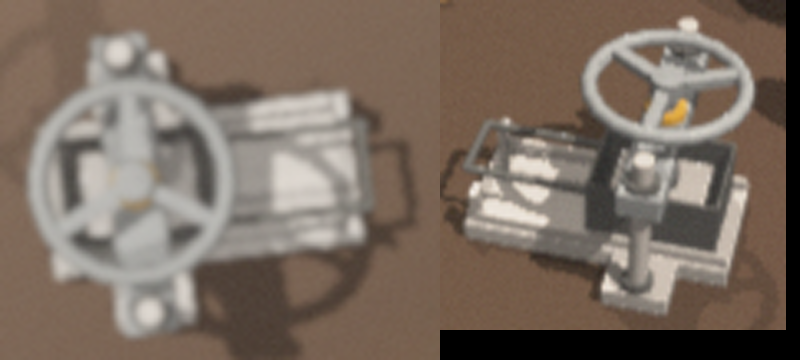

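The top crop shows the wheel hub at (131,181), column tops at (120,53) and (150,312), and the handle bar at x≈410. The spokes point up, lower-left and lower-right. Next I'll triangulate these.

Run:
```python
from h import *
T=cam('top');S=cam('scene')
def tri(a,b):
    o1,d1=ray(T,[a]);o2,d2=ray(S,[b]);d1=d1[0]/np.linalg.norm(d1);d2=d2[0]/np.linalg.norm(d2)
    t=np.linalg.lstsq(np.c_[d1,-d2],o2-o1,rcond=None)[0];p,q=o1+t[0]*d1,o2+t[1]*d2;return (p+q)/2,np.linalg.norm(p-q)
tp=lambda x,y:[(x-1.5)/4+220,(y-1.5)/4+165]
sc=lambda x,y:[(x-440-1.15)/3.3+230,(y-1.15)/3.3+170]
print('wheel',tri(tp(131,181),sc(668,83)))
c=onz(T,[tp(120,53),tp(150,312)],168);print('cols',c,c.mean(0),np.degrees(np.arctan2(*(c[0]-c[1])[[1,0]])))
print('bar',onz(T,[tp(410,140),tp(410,180),tp(410,222)],60))
w=tri(tp(131,181),sc(668,83))[0]
for p in (127,95),(60,235),(205,222): 
    v=onz(T,[tp(*p)],w[2])[0]-onz(T,[tp(131,181)],w[2])[0];print(np.degrees(np.arctan2(v[1],v[0])))
o=obs();c=imaging.calibration('wrist');print(c['hand_eye'],c['fx'])
```

```text
wheel (array([526.10400939, 108.59352139, 172.34376091]), np.float64(1.0327528101643217))
cols [[618.47228356 118.64837093 168.        ]
 [433.06479699  92.23556048 168.        ]] [525.76854028 105.4419657  168.        ] 8.107698591734659
bar [[ 569.03056066 -101.6615226    60.        ]
 [ 538.04983982 -102.27047902   60.        ]
 [ 505.58619186 -102.90833715   60.        ]]
4.178217026430786
128.76184520904843
-117.61208966337104
[[-6.92349289e-04 -9.51142886e-01 -3.08750272e-01  8.42926351e+01]
 [ 9.99999693e-01 -7.72032107e-04  1.35914928e-04  3.20136024e-01]
 [-3.67639640e-04 -3.08750083e-01  9.51143129e-01 -1.58015921e+02]
 [ 0.00000000e+00  0.00000000e+00  0.00000000e+00  1.00000000e+00]] 302.52167216711496
```

View pics/wrist0.png

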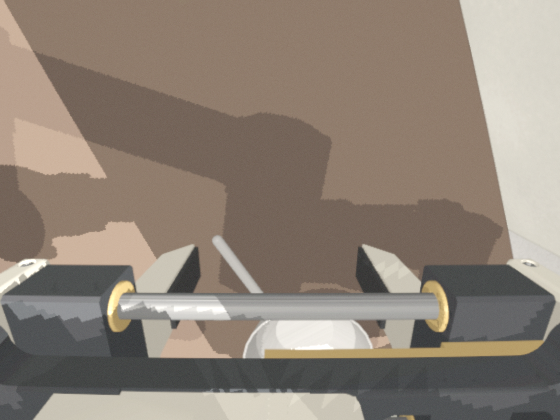

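The wrist view shows only the open fingers, with the TCP near row 263, and the sieve. I'll go above the wheel for a close look.

arm_command(
  increments=[0,-29,-17,-20,10,0,-58,-34,-40,20,0,-87,-51,-60,30,0,-116,-68,-74,40,0,-145,-86,-74,50,0,-174,-103,-74,60,0,-203,-120,-74,70,0,-232,-137,-74,80,0,-261,-154,-74,90,0,-290,-171,-74,100,0,-320,-188,-74,110,0,-349,-205,-74,120,0,-378,-222,-74,130,0,-407,-240,-74,140,0,-407,-240,-74,147,0,-407,-240,-74,147],
)

```text
time: 2.15
tool_pos: [486.2, 101.9, 300.3]
tcp_rot: [-3.141, 0.001, 0.173]
contact_force: [0.8, 0.1, -0.7]
grip_width: 92.0
```

Run:
```python
from h import *
import pickle
o=obs();i=imaging.capture('wrist');cv2.imwrite('pics/w1.png',i);pickle.dump(o,open('w1.pkl','wb'));print(o['time'],o['tool_pos'],np.degrees(o['tcp_rot']),o['joint_positions'],o['contact_force'])
cv2.imwrite('pics/w1b.png',cv2.resize(i,(800,600),interpolation=2))
```

```text
2.15 [486.18233224 101.85996719 300.3486766 ] [-1.79985073e+02  4.80868411e-02  9.88524231e+00] [5.20041284e-02 2.41184299e-01 1.46150826e+00 1.59084468e-04
 1.43976460e+00 1.45024969e+00] [ 0.760226    0.05134198 -0.74877182]
```

View pics/w1b.png

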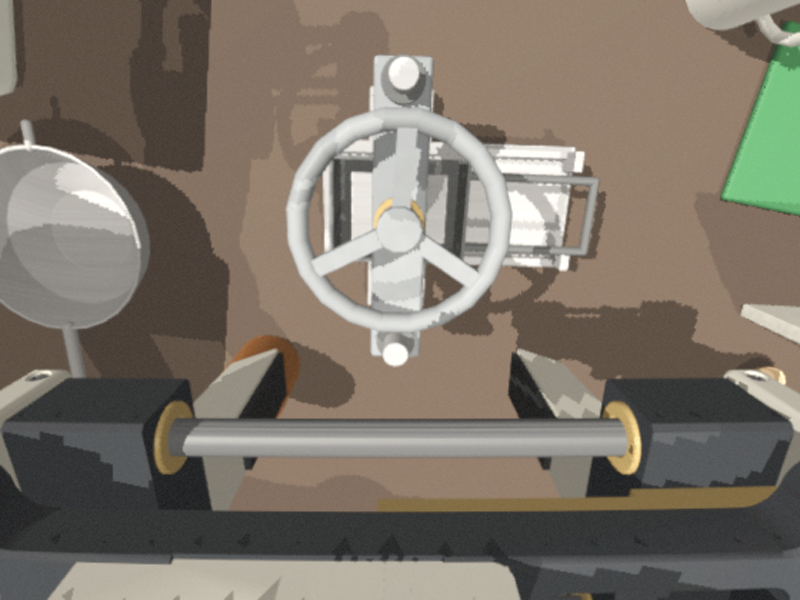

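The close view shows the rim spanning x 287–512 and y 108–332 (800 px scale). The hub is at (398,228), the column tops at (404,73) and (396,354), and the handle bar runs from (596,182) to (586,250). Spokes end at (318,270) and (478,282), with the third pointing up along the bridge.

Run:
```python
from h import *
import pickle
from scipy.optimize import least_squares
C=cam('wrist',pickle.load(open('w1.pkl','rb')));k=.7
P=lambda *a:np.array(a,float)*k
a=np.radians(np.arange(0,360,2))
def f(v,r=75):
    q=proj(C,np.c_[v[0]+r*np.cos(a),v[1]+r*np.sin(a),np.full(len(a),v[2])]);return np.r_[q.min(0),q.max(0)]
r=least_squares(lambda v:f(v)-np.array([287,108,512,332])*k,[526,107,180]);w=r.x;print('rim',w,r.fun)
print('hub',[onz(C,[P(398,228)],w[2]+d)[0] for d in(6,11)])
c=onz(C,[P(404,73),P(396,354)],168);v=c[0]-c[1];print('col',c,c.mean(0),np.linalg.norm(v),np.degrees(np.arctan2(v[1],v[0])))
print('bar',onz(C,[P(596,182),P(591,216),P(586,250)],60))
for p in P(318,270),P(478,282): 
    u=onz(C,[p],w[2])[0]-w;print('spoke',np.degrees(np.arctan2(u[1],u[0])))
# rail/bed end and tin wall
print('loop sides',onz(C,[P(500,178),P(585,181),P(500,250),P(580,252)],60))
```

```text
rim [524.21720119 107.15035617 169.30452689] [ 0.22467991 -0.20877774 -0.22463889  0.24233321]
hub [array([525.34412503, 108.37359887, 175.30452689]), array([526.11491748, 108.52014964, 180.30452689])]
col [[618.08491915 120.82173677 168.        ]
 [432.35513496  93.63182203 168.        ]] [525.22002705 107.2267794  168.        ] 187.70946752975496 8.328654313693104
bar [[579.22793462 -63.21254441  60.        ]
 [549.20089605 -67.91430344  60.        ]
 [517.79807208 -72.9012643   60.        ]]
spoke 126.80966239477772
spoke -114.34478391108028
loop sides [[567.30007783  22.97445837  60.        ]
 [578.28740749 -53.11300138  60.        ]
 [503.6985471    7.21843256  60.        ]
 [514.95984678 -67.84882022  60.        ]]
```

arm_command(
  increments=[1,8,5,10,10,1,16,10,25,20,1,24,15,40,30,1,32,20,55,40,1,42,26,75,50,1,56,35.5,95,60,1,56,35.5,105,64,1,56,35.5,105,64],
)

```text
time: 3.2
tool_pos: [546.8, 77.2, 194.9]
tcp_rot: [3.14, 0.001, -0.942]
contact_force: [-0.5, -0.7, 1.3]
grip_width: 16.8
```

Run:
```python
from h import *
import pickle
o=obs();i=imaging.capture('wrist');cv2.imwrite('pics/w2.png',i);pickle.dump(o,open('w2.pkl','wb'));print(o['time'],o['tool_pos'],np.degrees(o['tcp_rot']),o['joint_positions'],o['contact_force'],o['grip_width'])
cv2.imwrite('pics/w2b.png',cv2.resize(i,(800,600),interpolation=2))
C=cam('wrist',o);print(proj(C,[o['tool_pos']])/.7)
```

```text
3.2 [546.82353099  77.23173777 194.91462975] [ 1.79906225e+02  7.51842942e-02 -5.39441763e+01] [1.46236523e-03 4.19423308e-01 1.49663711e+00 1.06831549e-04
 1.22762760e+00 2.51372506e+00] [-0.5086282  -0.67170723  1.2941554 ] 16.794560988271176
[[397.43422073 372.50652216]]
```

View pics/w2b.png

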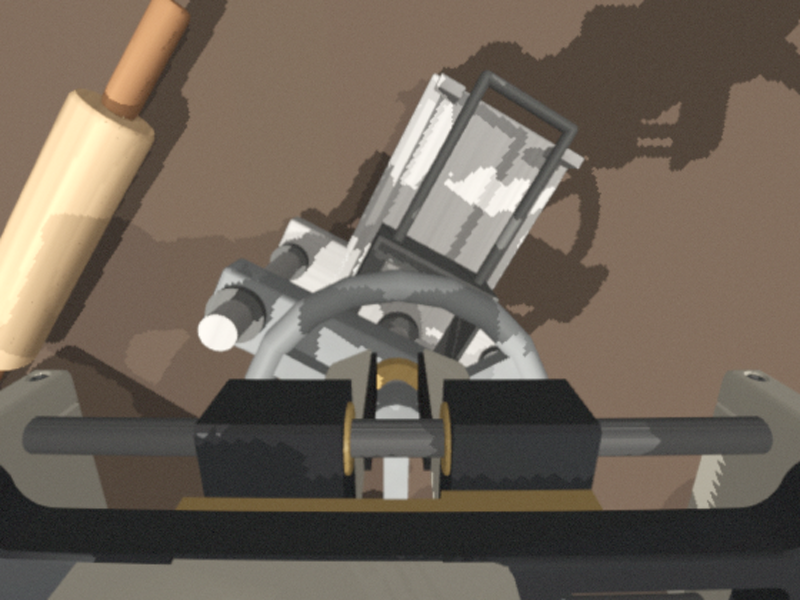

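The fingers are tapered wedges: the tips at (375,350) and (428,350) are thin and the backs chamfered. A closed peg should therefore fit the window at a fixed orientation and can orbit continuously. I'll insert it mid-window.

arm_command(
  increments=[1,0,0,8,0,1,0,0,20,0,1,0,0,30,0,1,0,0,38,0,1,0,0,38,0],
)

```text
time: 3.88
tool_pos: [547.1, 76.8, 156.9]
tcp_rot: [3.14, 0.001, -0.945]
contact_force: [-0.5, 0.6, -0.6]
grip_width: 0.2
```

```bash
cat > orb.py <<'E'
# rows: start theta, step, n, and commanded pose = circle point at start theta; lists tool-axis shifts
import sys,numpy as np
t0,st,n=map(float,sys.argv[1:4]);y=np.radians(-53.9);x=np.array([np.cos(y),np.sin(y)]);yy=np.array([np.sin(y),-np.cos(y)])
p=lambda t:38*np.array([np.cos(np.radians(t)),np.sin(np.radians(t))])
r=[]
for k in range(1,int(n)+1):
    d=p(t0+k*st)-p(t0);r+=[1,round(d@x,1),round(d@yy,1),round(-14*k*st/360,1),0]
print(r)
E
python3 - <<'E'
from h import *
o=obs();print(o['tool_pos'],o['contact_force'],o['moment'],o['grip_width']);d=o['tool_pos'][:2]-[524.9,107.3];print(np.hypot(*d),np.degrees(np.arctan2(d[1],d[0])))
E
python3 orb.py -54 5 16
```

```text
[547.08266382  76.77973097 156.87708564] [-0.46461438  0.57389091 -0.62044414] [0.07353881 0.1911734  0.03022221] 0.24647515448471577
37.73005957761452 -53.98969196444227
[1, np.float64(-0.1), np.float64(-3.3), -0.2, 0, 1, np.float64(-0.6), np.float64(-6.6), -0.4, 0, 1, np.float64(-1.3), np.float64(-9.8), -0.6, 0, 1, np.float64(-2.3), np.float64(-13.0), -0.8, 0, 1, np.float64(-3.5), np.float64(-16.1), -1.0, 0, 1, np.float64(-5.1), np.float64(-19.0), -1.2, 0, 1, np.float64(-6.8), np.float64(-21.8), -1.4, 0, 1, np.float64(-8.8), np.float64(-24.4), -1.6, 0, 1, np.float64(-11.1), np.float64(-26.9), -1.8, 0, 1, np.float64(-13.5), np.float64(-29.1), -1.9, 0, 1, np.float64(-16.1), np.float64(-31.2), -2.1, 0, 1, np.float64(-18.9), np.float64(-32.9), -2.3, 0, 1, np.float64(-21.9), np.float64(-34.5), -2.5, 0, 1, np.float64(-24.9), np.float64(-35.8), -2.7, 0, 1, np.float64(-28.1), np.float64(-36.8), -2.9, 0, 1, np.float64(-31.3), np.float64(-37.5), -3.1, 0]
```

arm_command(
  increments=[1,-0.1,-3.3,0,0,1,-0.6,-6.6,0,0,1,-1.3,-9.8,0,0,1,-2.3,-13,0,0,1,-3.5,-16.1,0,0,1,-5.1,-19,0,0,1,-6.8,-21.8,0,0,1,-8.8,-24.4,0,0,1,-11.1,-26.9,-0.4,0,1,-13.5,-29.1,-0.6,0,1,-16.1,-31.2,-0.8,0,1,-18.9,-32.9,-1,0,1,-21.9,-34.5,-1.2,0,1,-24.9,-35.8,-1.4,0,1,-28.1,-36.8,-1.6,0,1,-31.3,-37.5,-1.8,0],
)

```text
time: 5.88
tool_pos: [560.7, 123.0, 159.9]
tcp_rot: [-3.141, -0.003, -0.945]
contact_force: [4.3, -9.0, -0.4]
grip_width: 0.4
```

```bash
sed -i 's/round(d@x,1)/float(round(d@x,1))/;s/round(d@yy,1)/float(round(d@yy,1))/' orb.py
python3 - <<'E'
from h import *
o=obs();print(o['tool_pos'],o['contact_force'],o['moment']);d=o['tool_pos'][:2]-[524.9,107.3];print(np.hypot(*d),np.degrees(np.arctan2(d[1],d[0])))
cv2.imwrite('pics/top3.png',imaging.capture('top'));a=cv2.imread('pics/top0.png')[165:255,220:330];b=cv2.imread('pics/top3.png')[165:255,220:330]
cv2.imwrite('pics/t3c.png',cv2.resize(np.hstack([a,b]),None,fx=3.6,fy=3.6,interpolation=2))
E
python3 orb.py 26 12 20
```

```text
[560.68888453 123.00468261 159.93351835] [ 4.2948689  -8.96322235 -0.40116925] [-1.43748801 -0.44688397  0.18309632]
39.0830054061367 23.69256420884953
[1, -7.9, -0.6, -0.5, 0, 1, -15.8, 0.5, -0.9, 0, 1, -23.3, 3.2, -1.4, 0, 1, -30.0, 7.4, -1.9, 0, 1, -35.7, 12.9, -2.3, 0, 1, -40.2, 19.5, -2.8, 0, 1, -43.2, 26.9, -3.3, 0, 1, -44.6, 34.7, -3.7, 0, 1, -44.3, 42.6, -4.2, 0, 1, -42.4, 50.3, -4.7, 0, 1, -38.9, 57.5, -5.1, 0, 1, -34.0, 63.8, -5.6, 0, 1, -28.0, 68.9, -6.1, 0, 1, -21.0, 72.6, -6.5, 0, 1, -13.3, 74.8, -7.0, 0, 1, -5.4, 75.4, -7.5, 0, 1, 2.5, 74.3, -7.9, 0, 1, 9.9, 71.6, -8.4, 0, 1, 16.7, 67.4, -8.9, 0, 1, 22.4, 61.9, -9.3, 0]
```

arm_command(
  increments=[1,-7.9,-0.6,-0.5,0,1,-15.8,0.5,-0.9,0,1,-23.3,3.2,-1.4,0,1,-30.0,7.4,-1.9,0,1,-35.7,12.9,-2.3,0,1,-40.2,19.5,-2.8,0,1,-43.2,26.9,-3.3,0,1,-44.6,34.7,-3.7,0,1,-44.3,42.6,-4.2,0,1,-42.4,50.3,-4.7,0,1,-38.9,57.5,-5.1,0,1,-34.0,63.8,-5.6,0,1,-28.0,68.9,-6.1,0,1,-21.0,72.6,-6.5,0,1,-13.3,74.8,-7.0,0,1,-5.4,75.4,-7.5,0,1,2.5,74.3,-7.9,0,1,9.9,71.6,-8.4,0,1,16.7,67.4,-8.9,0,1,22.4,61.9,-9.3,0],
)

```text
time: 8.43
tool_pos: [520.5, 70.1, 168.1]
tcp_rot: [3.138, 0.004, -0.945]
contact_force: [-6.2, 0.3, 1.0]
grip_width: 0.7
```

```bash
python3 - <<'E'
from h import *
o=obs();print(o['time'],o['tool_pos'],o['contact_force'],o['moment']);d=o['tool_pos'][:2]-[524.9,107.3];print(np.hypot(*d),np.degrees(np.arctan2(d[1],d[0])))
b=imaging.capture('top')[165:255,220:330];a=imaging.capture('wrist')
cv2.imwrite('pics/c4.png',np.hstack([cv2.resize(b,(440,360),interpolation=2),cv2.resize(a,(360,270))[:,:].repeat(1,0) if 0 else cv2.resize(a,(360,360))]))
E
python3 orb.py 266 12 20
```

```text
8.425 [520.52103763  70.07604309 168.11283565] [-6.22197281  0.29918014  1.03068643] [ 0.07883608  1.11540528 -0.01807965]
37.48063872635148 -96.70934084881847
[1, 4.5, -6.6, -0.5, 0, 1, 7.4, -13.9, -0.9, 0, 1, 8.8, -21.8, -1.4, 0, 1, 8.6, -29.7, -1.9, 0, 1, 6.7, -37.4, -2.3, 0, 1, 3.2, -44.6, -2.8, 0, 1, -1.7, -50.8, -3.3, 0, 1, -7.8, -55.9, -3.7, 0, 1, -14.8, -59.7, -4.2, 0, 1, -22.4, -61.9, -4.7, 0, 1, -30.3, -62.5, -5.1, 0, 1, -38.2, -61.4, -5.6, 0, 1, -45.7, -58.7, -6.1, 0, 1, -52.4, -54.5, -6.5, 0, 1, -58.1, -49.0, -7.0, 0, 1, -62.6, -42.4, -7.5, 0, 1, -65.6, -35.0, -7.9, 0, 1, -67.0, -27.2, -8.4, 0, 1, -66.7, -19.3, -8.9, 0, 1, -64.8, -11.5, -9.3, 0]
```

View pics/c4.png

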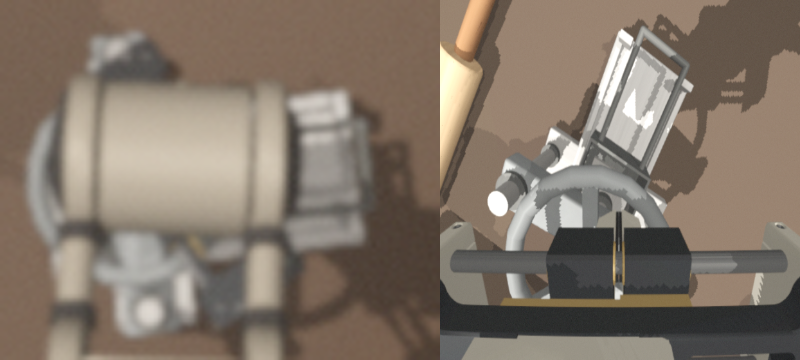

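The wrist picture (right) shows the peg in a window, with a spoke just ahead at (590,200). A steady drag of about 6 N says the wheel is following, so I continue.

arm_command(
  increments=[1,4.5,-6.6,-0.5,0,1,7.4,-13.9,-0.9,0,1,8.8,-21.8,-1.4,0,1,8.6,-29.7,-1.9,0,1,6.7,-37.4,-2.3,0,1,3.2,-44.6,-2.8,0,1,-1.7,-50.8,-3.3,0,1,-7.8,-55.9,-3.7,0,1,-14.8,-59.7,-4.2,0,1,-22.4,-61.9,-4.7,0,1,-30.3,-62.5,-5.1,0,1,-38.2,-61.4,-5.6,0,1,-45.7,-58.7,-6.1,0,1,-52.4,-54.5,-6.5,0,1,-58.1,-49.0,-7.0,0,1,-62.6,-42.4,-7.5,0,1,-65.6,-35.0,-7.9,0,1,-67.0,-27.2,-8.4,0,1,-66.7,-19.3,-8.9,0,1,-64.8,-11.5,-9.3,0],
)

```text
time: 11.02
tool_pos: [495.4, 130.9, 179.2]
tcp_rot: [-3.135, -0.0, -0.944]
contact_force: [3.3, 4.9, 1.1]
grip_width: 0.4
```

```bash
python3 orb.py 506 12 19
```

```text
[1, 3.5, 7.1, -0.5, 0, 1, 8.4, 13.4, -0.9, 0, 1, 14.4, 18.5, -1.4, 0, 1, 21.4, 22.3, -1.9, 0, 1, 29.1, 24.5, -2.3, 0, 1, 37.0, 25.0, -2.8, 0, 1, 44.9, 24.0, -3.3, 0, 1, 52.3, 21.2, -3.7, 0, 1, 59.1, 17.1, -4.2, 0, 1, 64.8, 11.5, -4.7, 0, 1, 69.3, 5.0, -5.1, 0, 1, 72.2, -2.4, -5.6, 0, 1, 73.6, -10.2, -6.1, 0, 1, 73.4, -18.2, -6.5, 0, 1, 71.5, -25.9, -7.0, 0, 1, 68.0, -33.0, -7.5, 0, 1, 63.1, -39.3, -7.9, 0, 1, 57.0, -44.4, -8.4, 0, 1, 50.0, -48.1, -8.9, 0]
```

arm_command(
  increments=[1,3.5,7.1,-0.5,0,1,8.4,13.4,-0.9,0,1,14.4,18.5,-1.4,0,1,21.4,22.3,-1.9,0,1,29.1,24.5,-2.3,0,1,37.0,25.0,-2.8,0,1,44.9,24.0,-3.3,0,1,52.3,21.2,-3.7,0,1,59.1,17.1,-4.2,0,1,64.8,11.5,-4.7,0,1,69.3,5.0,-5.1,0,1,72.2,-2.4,-5.6,0,1,73.6,-10.2,-6.1,0,1,73.4,-18.2,-6.5,0,1,71.5,-25.9,-7.0,0,1,68.0,-33.0,-7.5,0,1,63.1,-39.3,-7.9,0,1,57.0,-44.4,-8.4,0,1,50.0,-48.1,-8.9,0],
)

```text
time: 13.4
tool_pos: [562.3, 115.5, 186.9]
tcp_rot: [3.14, -0.002, -0.945]
contact_force: [0.7, -11.9, -0.6]
grip_width: 0.1
```

```bash
python3 - <<'E'
from h import *
import pickle
o=obs();print(o['time'],o['tool_pos'],o['contact_force'],o['moment']);d=o['tool_pos'][:2]-[524.9,107.3];print(np.hypot(*d),np.degrees(np.arctan2(d[1],d[0])))
a=imaging.capture('scene')[150:270,230:335];b=imaging.capture('wrist');pickle.dump(o,open('w5.pkl','wb'))
cv2.imwrite('pics/w5.png',b)
cv2.imwrite('pics/c5.png',np.hstack([cv2.resize(a,None,fx=3.3,fy=3.3,interpolation=2),cv2.resize(b,(440,396))]))
E
python3 orb.py 734 10 1;python3 orb.py 734 8 10
```

```text
13.4 [562.30660375 115.5049334  186.935265  ] [  0.65140226 -11.9484635   -0.6203354 ] [-1.77788355  0.06180938  0.20631253]
38.295886676745766 12.37159096787332
[1, -6.3, -1.9, -0.4, 0]
[1, -5.0, -1.6, -0.3, 0, 1, -10.3, -2.6, -0.6, 0, 1, -15.6, -2.8, -0.9, 0, 1, -20.8, -2.2, -1.2, 0, 1, -26.0, -1.0, -1.6, 0, 1, -30.9, 1.0, -1.9, 0, 1, -35.5, 3.7, -2.2, 0, 1, -39.7, 6.9, -2.5, 0, 1, -43.4, 10.7, -2.8, 0, 1, -46.5, 15.0, -3.1, 0]
```

View pics/c5.png

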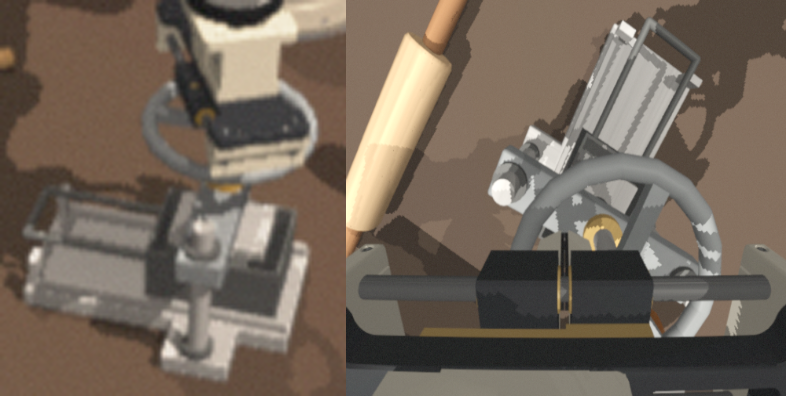

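The scene crop shows the wheel raised well above the bridge, and the wrist view shows the peg still behind a spoke. I continue, staying below the earliest possible stop angle.

arm_command(
  increments=[1,-5.0,-1.6,-0.3,0,1,-10.3,-2.6,-0.6,0,1,-15.6,-2.8,-0.9,0,1,-20.8,-2.2,-1.2,0,1,-26.0,-1.0,-1.6,0,1,-26.0,-1.0,-1.6,0,1,-26.0,-1.0,-1.6,0],
)

```text
time: 14.38
tool_pos: [549.1, 138.5, 189.5]
tcp_rot: [-3.138, -0.002, -0.945]
contact_force: [5.2, -2.8, 1.2]
grip_width: 0.4
```

```bash
cat > st.py <<'E'
from h import *
import sys
o=obs();p=o['tool_pos'];d=p[:2]-[524.9,107.3];r=np.hypot(*d);t=np.array([-d[1],d[0]])/r
print(o['time'],p.round(1),'r',r.round(1),'ang',np.degrees(np.arctan2(d[1],d[0])).round(2),'Ft',(o['contact_force'][:2]@t).round(1),'Fr',(o['contact_force'][:2]@d/r).round(1),'Fz',o['contact_force'][2].round(1))
E
python3 st.py; python3 orb.py 774 4 6
```

```text
14.375 [549.1 138.5 189.5] r 39.5 ang 52.25 Ft -5.9 Fr 1.0 Fz 1.2
[1, -2.5, 0.9, -0.2, 0, 1, -4.9, 2.0, -0.3, 0, 1, -7.3, 3.2, -0.5, 0, 1, -9.5, 4.6, -0.6, 0, 1, -11.7, 6.2, -0.8, 0, 1, -13.7, 7.9, -0.9, 0]
```

Run:
```python
import numpy as np
y=np.radians(-53.9);X=np.array([[np.cos(y),np.sin(y)],[np.sin(y),-np.cos(y)]])
p=lambda r,t:r*np.array([np.cos(np.radians(t)),np.sin(np.radians(t))])
f=lambda d,z:[1,float(round((X@d)[0],1)),float(round((X@d)[1],1)),z,0]
c=p(38,774);print('first',f(p(35.5,776)-c,-.1)+f(p(33,778)-c,-.2)*2)
t=778
for k in range(28):
    c=p(33,t);print(t+9,f(p(33,t+4.5)-c,-.2)+f(p(33,t+9)-c,-.35)*2);t+=9
```

```text
first [1, -0.4, 2.8, -0.1, 0, 1, -0.6, 5.5, -0.2, 0, 1, -0.6, 5.5, -0.2, 0]
787 [1, -2.4, 1.1, -0.2, 0, 1, -4.6, 2.3, -0.35, 0, 1, -4.6, 2.3, -0.35, 0]
796 [1, -2.2, 1.4, -0.2, 0, 1, -4.2, 3.0, -0.35, 0, 1, -4.2, 3.0, -0.35, 0]
805 [1, -1.9, 1.7, -0.2, 0, 1, -3.7, 3.6, -0.35, 0, 1, -3.7, 3.6, -0.35, 0]
814 [1, -1.6, 2.0, -0.2, 0, 1, -3.1, 4.2, -0.35, 0, 1, -3.1, 4.2, -0.35, 0]
823 [1, -1.3, 2.2, -0.2, 0, 1, -2.4, 4.6, -0.35, 0, 1, -2.4, 4.6, -0.35, 0]
832 [1, -0.9, 2.4, -0.2, 0, 1, -1.7, 4.9, -0.35, 0, 1, -1.7, 4.9, -0.35, 0]
841 [1, -0.5, 2.5, -0.2, 0, 1, -0.9, 5.1, -0.35, 0, 1, -0.9, 5.1, -0.35, 0]
850 [1, -0.1, 2.6, -0.2, 0, 1, -0.1, 5.2, -0.35, 0, 1, -0.1, 5.2, -0.35, 0]
859 [1, 0.3, 2.6, -0.2, 0, 1, 0.8, 5.1, -0.35, 0, 1, 0.8, 5.1, -0.35, 0]
868 [1, 0.7, 2.5, -0.2, 0, 1, 1.5, 4.9, -0.35, 0, 1, 1.5, 4.9, -0.35, 0]
877 [1, 1.1, 2.4, -0.2, 0, 1, 2.3, 4.6, -0.35, 0, 1, 2.3, 4.6, -0.35, 0]
886 [1, 1.4, 2.2, -0.2, 0, 1, 3.0, 4.2, -0.35, 0, 1, 3.0, 4.2, -0.35, 0]
895 [1, 1.7, 1.9, -0.2, 0, 1, 3.6, 3.7, -0.35, 0, 1, 3.6, 3.7, -0.35, 0]
904 [1, 2.0, 1.6, -0.2, 0, 1, 4.2, 3.1, -0.35, 0, 1
[... 377 characters left out ...]
8, -0.35, 0]
958 [1, 2.5, -0.7, -0.2, 0, 1, 4.9, -1.5, -0.35, 0, 1, 4.9, -1.5, -0.35, 0]
967 [1, 2.4, -1.1, -0.2, 0, 1, 4.6, -2.3, -0.35, 0, 1, 4.6, -2.3, -0.35, 0]
976 [1, 2.2, -1.4, -0.2, 0, 1, 4.2, -3.0, -0.35, 0, 1, 4.2, -3.0, -0.35, 0]
985 [1, 1.9, -1.7, -0.2, 0, 1, 3.7, -3.6, -0.35, 0, 1, 3.7, -3.6, -0.35, 0]
994 [1, 1.6, -2.0, -0.2, 0, 1, 3.1, -4.2, -0.35, 0, 1, 3.1, -4.2, -0.35, 0]
1003 [1, 1.3, -2.2, -0.2, 0, 1, 2.4, -4.6, -0.35, 0, 1, 2.4, -4.6, -0.35, 0]
1012 [1, 0.9, -2.4, -0.2, 0, 1, 1.7, -4.9, -0.35, 0, 1, 1.7, -4.9, -0.35, 0]
1021 [1, 0.5, -2.5, -0.2, 0, 1, 0.9, -5.1, -0.35, 0, 1, 0.9, -5.1, -0.35, 0]
1030 [1, 0.1, -2.6, -0.2, 0, 1, 0.1, -5.2, -0.35, 0, 1, 0.1, -5.2, -0.35, 0]
```

arm_command(
  increments=[1,-0.4,2.8,-0.1,0,1,-0.6,5.5,-0.2,0,1,-0.6,5.5,-0.2,0],
)

```text
time: 14.75
tool_pos: [544.5, 137.7, 189.8]
tcp_rot: [-3.135, 0.001, -0.945]
contact_force: [5.6, 5.9, 1.4]
grip_width: 0.3
```

arm_command(
  increments=[1,-2.4,1.1,-0.2,0,1,-4.6,2.3,-0.35,0,1,-4.6,2.3,-0.35,0],
)

```text
time: 15.12
tool_pos: [540.5, 138.9, 190.3]
tcp_rot: [-3.136, -0.002, -0.945]
contact_force: [8.0, -0.1, -0.1]
grip_width: 0.5
```

Run:
```python
import numpy as np
y=np.radians(-53.9);X=np.array([[np.cos(y),np.sin(y)],[np.sin(y),-np.cos(y)]])
p=lambda r,t:r*np.array([np.cos(np.radians(t)),np.sin(np.radians(t))])
f=lambda d,z:[1,float(round((X@d)[0],1)),float(round((X@d)[1],1)),z,0]
t=787
for k in range(20):
    c=p(33,t);print(t+13.5,f(p(33,t+7)-c,-.3)+f(p(33,t+13.5)-c,-.5)*2,(p(33,t+13.5)+[524.9,107.3]).round(1));t+=13.5
```

```text
800.5 [1, -3.3, 2.3, -0.3, 0, 1, -6.1, 4.7, -0.5, 0, 1, -6.1, 4.7, -0.5, 0] [530.3 139.8]
814.0 [1, -2.7, 3.0, -0.3, 0, 1, -4.9, 6.0, -0.5, 0, 1, -4.9, 6.0, -0.5, 0] [522.6 140.2]
827.5 [1, -1.9, 3.5, -0.3, 0, 1, -3.3, 7.0, -0.5, 0, 1, -3.3, 7.0, -0.5, 0] [515.  138.8]
841.0 [1, -1.0, 3.9, -0.3, 0, 1, -1.6, 7.6, -0.5, 0, 1, -1.6, 7.6, -0.5, 0] [507.9 135.6]
854.5 [1, -0.1, 4.0, -0.3, 0, 1, 0.2, 7.8, -0.5, 0, 1, 0.2, 7.8, -0.5, 0] [501.8 130.8]
868.0 [1, 0.8, 3.9, -0.3, 0, 1, 2.0, 7.5, -0.5, 0, 1, 2.0, 7.5, -0.5, 0] [496.9 124.8]
881.5 [1, 1.7, 3.6, -0.3, 0, 1, 3.7, 6.8, -0.5, 0, 1, 3.7, 6.8, -0.5, 0] [493.6 117.8]
895.0 [1, 2.5, 3.1, -0.3, 0, 1, 5.2, 5.8, -0.5, 0, 1, 5.2, 5.8, -0.5, 0] [492.  110.2]
908.5 [1, 3.2, 2.5, -0.3, 0, 1, 6.4, 4.4, -0.5, 0, 1, 6.4, 4.4, -0.5, 0] [492.3 102.4]
922.0 [1, 3.7, 1.6, -0.3, 0, 1, 7.2, 2.8, -0.5, 0, 1, 7.2, 2.8, -0.5, 0] [494.3  94.9]
935.5 [1, 4.0, 0.7, -0.3, 0, 1, 7.7, 1.0, -0.5, 0, 1, 7.7, 1.0, -0.5, 0] [498.   88.1]
949.0 [1, 4.0, -0.2, -0.3, 0, 1, 7.7, -0.8, -0.5, 0, 1, 7.7, -0.8, -0.5, 0] [503.3  82.4]
962.5 [1, 3.9, -1.1, -0.3, 0, 1, 7.3, -2.6, -0.5, 0, 1, 7.3, -2.6, -0.5, 0] [509.7  78. ]
976.0 [1, 3.5, -2.0, -0.3, 0, 1, 6.5, -4.2, -0.5, 0, 1, 6.5, -4.2, -0.5, 0] [516.9  75.3]
989.5 [1, 2.9, -2.8, -0.3, 0, 1, 5.3, -5.6, -0.5, 0, 1, 5.3, -5.6, -0.5, 0] [524.6  74.3]
1003.0 [1, 2.2, -3.4, -0.3, 0, 1, 3.9, -6.7, -0.5, 0, 1, 3.9, -6.7, -0.5, 0] [532.3  75.1]
1016.5 [1, 1.4, -3.8, -0.3, 0, 1, 2.2, -7.4, -0.5, 0, 1, 2.2, -7.4, -0.5, 0] [539.6  77.8]
1030.0 [1, 0.4, -4.0, -0.3, 0, 1, 0.4, -7.7, -0.5, 0, 1, 0.4, -7.7, -0.5, 0] [546.1  82. ]
1043.5 [1, -0.5, -4.0, -0.3, 0, 1, -1.4, -7.6, -0.5, 0, 1, -1.4, -7.6, -0.5, 0] [551.4  87.7]
1057.0 [1, -1.4, -3.8, -0.3, 0, 1, -3.2, -7.1, -0.5, 0, 1, -3.2, -7.1, -0.5, 0] [555.3  94.4]
```

arm_command(
  increments=[1,-2.2,1.4,-0.2,0,1,-4.2,3.0,-0.35,0,1,-4.2,3.0,-0.35,0],
)

```text
time: 15.5
tool_pos: [535.3, 140.7, 190.6]
tcp_rot: [-3.136, -0.001, -0.945]
contact_force: [5.7, 2.0, 1.3]
grip_width: 0.7
```

arm_command(
  increments=[1,-1.9,1.7,-0.2,0,1,-3.7,3.6,-0.35,0,1,-3.7,3.6,-0.35,0],
)

```text
time: 15.88
tool_pos: [529.8, 141.4, 190.8]
tcp_rot: [-3.137, -0.001, -0.945]
contact_force: [4.9, 0.9, 1.4]
grip_width: 0.2
```

arm_command(
  increments=[1,-1.6,2,-0.2,0,1,-3.1,4.2,-0.35,0,1,-3.1,4.2,-0.35,0],
)

```text
time: 16.25
tool_pos: [525.8, 141.5, 191.4]
tcp_rot: [-3.134, -0.003, -0.945]
contact_force: [8.8, 1.0, 0.4]
grip_width: 0.3
```

arm_command(
  increments=[1,-1.9,3.5,-0.3,0,1,-3.3,7.0,-0.5,0,1,-3.3,7.0,-0.5,0],
)

```text
time: 16.62
tool_pos: [517.8, 140.6, 192.0]
tcp_rot: [-3.134, -0.001, -0.945]
contact_force: [7.5, 4.1, 1.7]
grip_width: 0.4
```

arm_command(
  increments=[1,-1.0,3.9,-0.3,0,1,-1.6,7.6,-0.5,0,1,-1.6,7.6,-0.5,0],
)

```text
time: 17.0
tool_pos: [509.9, 137.7, 192.3]
tcp_rot: [-3.136, 0.0, -0.945]
contact_force: [5.4, 4.1, 2.5]
grip_width: 0.3
```

arm_command(
  increments=[1,-0.1,4.0,-0.3,0,1,0.2,7.8,-0.5,0,1,0.2,7.8,-0.5,0],
)

```text
time: 17.38
tool_pos: [503.0, 132.9, 192.5]
tcp_rot: [-3.137, 0.001, -0.945]
contact_force: [2.8, 4.6, 1.8]
grip_width: 0.5
```

arm_command(
  increments=[1,0.8,3.9,-0.3,0,1,2.0,7.5,-0.5,0,1,2.0,7.5,-0.5,0],
)

```text
time: 17.75
tool_pos: [497.6, 126.7, 192.7]
tcp_rot: [-3.139, 0.001, -0.945]
contact_force: [2.0, 5.4, 1.3]
grip_width: 0.7
```

arm_command(
  increments=[1,1.7,3.6,-0.3,0,1,3.7,6.8,-0.5,0,1,3.7,6.8,-0.5,0],
)

```text
time: 18.12
tool_pos: [493.9, 119.2, 192.9]
tcp_rot: [-3.14, 0.001, -0.945]
contact_force: [0.5, 4.8, 1.4]
grip_width: 0.5
```

arm_command(
  increments=[1,2.5,3.1,-0.3,0,1,5.2,5.8,-0.5,0,1,5.2,5.8,-0.5,0],
)

```text
time: 18.5
tool_pos: [491.3, 111.6, 193.0]
tcp_rot: [3.141, 0.003, -0.945]
contact_force: [-2.1, 4.6, 1.0]
grip_width: 0.2
```

arm_command(
  increments=[1,3.2,2.5,-0.3,0,1,6.4,4.4,-0.5,0,1,6.4,4.4,-0.5,0],
)

```text
time: 18.88
tool_pos: [490.4, 103.8, 193.1]
tcp_rot: [3.138, 0.004, -0.945]
contact_force: [-5.5, 5.1, 1.1]
grip_width: 0.4
```

arm_command(
  increments=[1,3.7,1.6,-0.3,0,1,7.2,2.8,-0.5,0,1,7.2,2.8,-0.5,0],
)

```text
time: 19.25
tool_pos: [492.4, 97.3, 193.7]
tcp_rot: [3.14, 0.005, -0.944]
contact_force: [-5.7, 8.9, 2.4]
grip_width: 0.6
```

arm_command(
  increments=[1,4.0,0.7,-0.3,0,1,7.7,1.0,-0.5,0,1,7.7,1.0,-0.5,0],
)

```text
time: 19.62
tool_pos: [495.8, 90.1, 194.0]
tcp_rot: [3.138, 0.005, -0.944]
contact_force: [-4.9, 6.4, 1.7]
grip_width: 0.6
```

arm_command(
  increments=[1,4.0,-0.2,-0.3,0,1,7.7,-0.8,-0.5,0,1,7.7,-0.8,-0.5,0],
)

```text
time: 20.0
tool_pos: [500.7, 83.7, 194.3]
tcp_rot: [3.137, 0.005, -0.944]
contact_force: [-7.1, 4.0, 1.6]
grip_width: 0.6
```

arm_command(
  increments=[1,3.9,-1.1,-0.3,0,1,7.3,-2.6,-0.5,0,1,7.3,-2.6,-0.5,0],
)

```text
time: 20.38
tool_pos: [506.3, 78.5, 194.5]
tcp_rot: [3.134, 0.005, -0.944]
contact_force: [-9.5, 1.4, 1.6]
grip_width: 0.3
```

arm_command(
  increments=[1,3.5,-2.0,-0.3,0,1,6.5,-4.2,-0.5,0,1,6.5,-4.2,-0.5,0],
)

```text
time: 20.75
tool_pos: [513.5, 74.7, 194.7]
tcp_rot: [3.133, 0.004, -0.945]
contact_force: [-8.3, -3.6, -0.8]
grip_width: 0.4
```

arm_command(
  increments=[1,2.9,-2.8,-0.3,0,1,5.3,-5.6,-0.5,0,1,5.3,-5.6,-0.5,0],
)

```text
time: 21.12
tool_pos: [521.7, 74.1, 195.4]
tcp_rot: [3.135, 0.004, -0.945]
contact_force: [-7.1, -1.9, -0.6]
grip_width: 0.1
```

arm_command(
  increments=[1,2.2,-3.4,-0.3,0,1,3.9,-6.7,-0.5,0,1,3.9,-6.7,-0.5,0],
)

```text
time: 21.5
tool_pos: [529.0, 74.6, 195.8]
tcp_rot: [3.133, 0.004, -0.944]
contact_force: [-8.2, -3.3, 1.2]
grip_width: 0.3
```

arm_command(
  increments=[1,1.4,-3.8,-0.3,0,1,2.2,-7.4,-0.5,0,1,2.2,-7.4,-0.5,0],
)

```text
time: 21.88
tool_pos: [535.4, 76.1, 196.2]
tcp_rot: [3.13, 0.004, -0.944]
contact_force: [-11.3, -6.8, 1.5]
grip_width: 0.2
```

arm_command(
  increments=[1,0.2,-2.0,-0.1,0,1,0.4,-4.0,-0.3,0,1,0.4,-4.0,-0.3,0],
)

```text
time: 22.25
tool_pos: [535.8, 76.5, 196.1]
tcp_rot: [3.123, 0.005, -0.944]
contact_force: [-22.8, -14.4, 5.8]
grip_width: 0.2
```

The wheel is up against the stop: it moved only 0.5 mm and the force rose to 27 N. I back the peg off the spoke and lift out.

arm_command(
  increments=[1,-1.5,5,0,0,1,-3.5,10,0,0,1,-3.5,10,0,0,1,-3.5,10,-20,0,1,-3.5,10,-60,0,1,-3.5,10,-70,0,1,-3.5,10,-70,0],
)

```text
time: 23.12
tool_pos: [533.1, 77.1, 268.1]
tcp_rot: [-3.141, -0.0, -0.945]
contact_force: [-0.5, 0.0, -0.6]
grip_width: 0.2
```

Run:
```python
from h import *
o=obs();p=o['tool_pos'];yaw=o['tcp_rot'][2];print(o['time'],p,np.degrees(yaw),o['contact_force'])
x=np.array([np.cos(yaw),np.sin(yaw)]);y=np.array([np.sin(yaw),-np.cos(yaw)])
d=np.array([545,-46])-p[:2];print(d@x,d@y)
```

```text
23.125 [533.06772931  77.08603418 268.11388815] -54.11809341282999 [-0.45665403  0.04318691 -0.64421273]
106.72130097682275 62.47491345711236
```

arm_command(
  increments=[1,30,18,0,9,1,65,38,0,18,1,100,58,0,27.6,1,106.5,62.5,40,27.6,1,106.5,62.5,90,27.6,1,106.5,62.5,118,27.6,1,106.5,62.5,118,27.6],
)

```text
time: 24.0
tool_pos: [542.4, -45.5, 146.6]
tcp_rot: [3.135, 0.003, -1.427]
contact_force: [-0.6, -0.5, -0.5]
grip_width: 0.3
```

Run:
```python
from h import *
import pickle
o=obs();print(o['time'],o['tool_pos'],np.degrees(o['tcp_rot']),o['joint_positions'],o['contact_force'])
a=imaging.capture('scene')[150:270,230:335];b=imaging.capture('wrist');pickle.dump(o,open('w6.pkl','wb'))
cv2.imwrite('pics/c6.png',np.hstack([cv2.resize(a,None,fx=3,fy=3,interpolation=2),cv2.resize(b,(480,360))]))
```

```text
24.0 [542.41686634 -45.54859598 146.61817143] [ 1.79597744e+02  1.64509085e-01 -8.17430185e+01] [-2.24685800e-01  4.56981159e-01  1.58096497e+00  1.64244758e-04
  1.11123021e+00  2.77271185e+00] [-0.64366529 -0.49878895 -0.45195764]
```

View pics/c6.png

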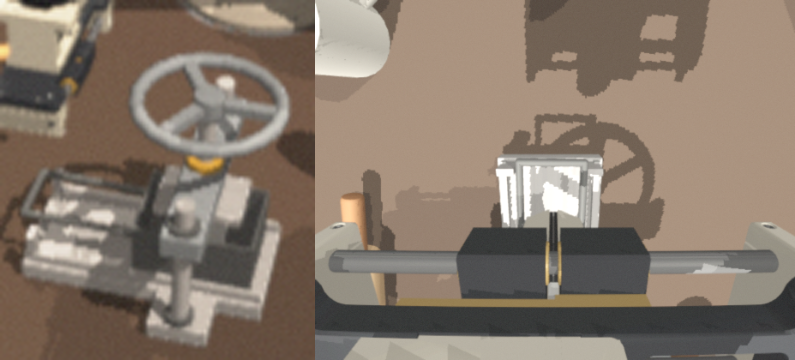

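The wrist view (right) shows the loop's bar at about (520–584,165) and the peg column at x≈554, inside the loop. The scene crop shows the wheel high and the plate above the tin. I'll check the peg-to-bar offset.

Run:
```python
from h import *
import pickle
o=pickle.load(open('w6.pkl','rb'));C=cam('wrist',o);s=560/480
b=onz(C,[[(520-315)*s,165*s],[(552-315)*s,165*s],[(584-315)*s,165*s]],60);print(b)
yaw=o['tcp_rot'][2];x=np.array([np.cos(yaw),np.sin(yaw)]);y=np.array([np.sin(yaw),-np.cos(yaw)])
d=b[1][:2]-o['tool_pos'][:2];print('bar ahead',d@x,'lateral',d@y)
print(proj(C,[[549.2,-67.9,60]])/s+[315,0])
```

```text
[[576.35406747 -58.39546142  60.        ]
 [545.45625344 -62.79567378  60.        ]
 [514.51162247 -67.21491358  60.        ]]
bar ahead 17.504788918538516 lateral -0.5309722729309073
[[548.92171213 159.43567362]]
```

arm_command(
  increments=[1,-6,-1,20,0,1,-6,-1,50,0,1,-6,-1,75,0,1,-6,-1,95,0,1,-6,-1,104,0,1,-6,-1,104,0],
)

```text
time: 24.85
tool_pos: [545.2, -40.0, 46.6]
tcp_rot: [-3.141, -0.0, -1.426]
contact_force: [0.1, -0.2, -0.4]
grip_width: 0.7
```

arm_command(
  increments=[1,4,0,0,0,1,8,0,0,0,1,12,0,0,0,1,17,0,0,0,1,22,0,0,0,1,28,0,0,0,1,34,0,0,0,1,40,0,0,0,1,46,0,0,0,1,52,0,0,0,1,58,0,0,0,1,64,0,0,0,1,70,0,0,0,1,76,0,0,0,1,82,0,0,0,1,87,0,0,0,1,92,0,0,0,1,97,0,0,0,1,100,0,0,0,1,100,0,0,0],
)

```text
time: 27.35
tool_pos: [559.3, -139.4, 46.1]
tcp_rot: [-3.141, -0.0, -1.427]
contact_force: [0.1, 2.0, 1.0]
grip_width: 0.5
```

arm_command(
  increments=[1,3,0,0,0,1,6,0,0,0,1,9,0,0,0,1,11,0,0,0,1,11,0,0,0],
)

```text
time: 27.98
tool_pos: [560.4, -148.4, 45.7]
tcp_rot: [3.141, 0.003, -1.427]
contact_force: [-0.6, 9.4, 1.6]
grip_width: 0.4
```

arm_command(
  increments=[1,2,0,0,0,1,4,0,0,0,1,4,0,0,0,1,4,0,0,0],
)

```text
time: 28.48
tool_pos: [560.2, -148.7, 44.9]
tcp_rot: [3.139, 0.008, -1.427]
contact_force: [0.9, 21.8, 0.1]
grip_width: 0.3
```

The tin is against the stops: it moved 0.3 mm under 22 N. I back off the bar, lift out, swing clear and take a final look.

arm_command(
  increments=[1,-8,0,0,0,1,-18,0,0,0,1,-22,0,0,0,1,-22,0,0,0,1,-22,0,-30,0,1,-22,0,-80,0,1,-10,0,-130,0,1,40,0,-180,0,1,90,30,-210,0,1,130,60,-210,0,1,130,60,-210,0],
)

```text
time: 29.85
tool_pos: [518.7, -295.4, 256.6]
tcp_rot: [-3.141, -0.002, -1.433]
contact_force: [-0.0, 1.6, -0.5]
grip_width: 0.4
```

Run:
```python
from h import *
o=obs();print(o['time'],o['tool_pos'],o['contact_force'],np.abs(o['dq']).max())
s=imaging.capture('scene');t=imaging.capture('top')
a=s[150:270,215:335];b=t[160:260,210:340]
cv2.imwrite('pics/c7.png',np.hstack([cv2.resize(a,(360,360),interpolation=2),cv2.resize(b,(440,360),interpolation=2)]))
for n,i in(('scene',s),('top',t)):
    d=cv2.absdiff(i,cv2.imread(f'pics/{n}0.png')).max(2);print(n,(d>40).sum())
```

```text
29.85 [ 518.71348504 -295.36491567  256.64534277] [-0.02896646  1.6281768  -0.53926544] 0.07150125937025388
scene 19264
top 28003
```

View pics/c7.png

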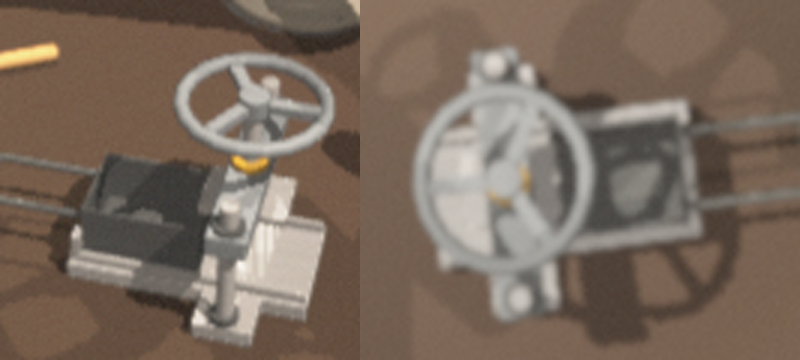

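Both views show the tin standing square at the bed's end against the stops, clear of the bridge, with the wheel high. In the top part (right), the tin's end wall is at x≈695, at the stops. Handing in.

```bash
python3 -c "
from plant import ticket
print(ticket.close_job())"
```

```text
the job is handed in; nothing more can be done
None
```

I wound the screw up to its top stop and slid the tin against the end stops, then handed the job in. It reports no verdict. The last move ended at about 30 s of the 72 s allowed.

- **Winding:** I put the closed fingers through a wheel window and orbited counter-clockwise for about 2.9 turns. Drag was 5 to 13 N. In the last step the wheel gave only about 0.5 mm while the force rose to 27 N, so I took that as the stop and backed off. Forces were read only at the end of each move, so any brief peaks in between were not seen.
- **Sliding the tin:** I pulled it by the loop handle, flat on the bed. It stopped dead under 22 N, within about 2 mm of where I had worked out the end stops should be.
- **Last look:** The final pictures show the wheel high and the tin square at the end of the bed, clear of the bridge. The arm was well away, with only sensor-level force.

**Not checked:**
- I could not see the collar-to-bridge gap, so "fully up" rests on feeling the stop.
- I did not measure the other things on the ledge. A picture comparison I ran could not tell, since the arm and shadows had also moved. The gripper stayed clear of them throughout.

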